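Put the cleaned doming punches back in their fitted tray

TASK

The four cleaned doming punches lie in a row on the wooden drying rest; put each one back into the cradle of the tool tray that was cut for it, ball seated in the trough of its own size and shank in the saddle, so that all four lie level. The ball end is heavy, so pick each punch up at its balance point and carry it level, and lay it in gently without dropping it or pressing it in hard.

Things in the scene. Friction and masses are not known exactly. Their poses are not given: they have to be found in the camera images.
- punch_a: Steel doming punch, the smallest ball (16 mm), on a 12 mm round shank; about 128 g. Origin: ball centre; x runs along the shank to its end at 130 mm; it may be rolled about x. Balance point at x = 56 mm. Lies ball towards the robot, 46 mm from the next, axis 36 mm above the bench, in V notches of two steel plates (x = 15 to 18 and 102 to 104 mm, 40 mm high); free above 14 mm between.
- punch_b: Steel doming punch, the second smallest ball (20 mm), on a 12 mm round shank; about 141 g. Origin: ball centre; x runs along the shank to its end at 130 mm; it may be rolled about x. Balance point at x = 51 mm. Lies ball towards the robot, 46 mm from the next, axis 36 mm above the bench, in V notches of two steel plates (x = 15 to 18 and 102 to 104 mm, 40 mm high); free above 14 mm between.
- punch_c: Steel doming punch, the second largest ball (25 mm), on a 12 mm round shank; about 170 g. Origin: ball centre; x runs along the shank to its end at 130 mm; it may be rolled about x. Balance point at x = 42 mm. Lies ball towards the robot, 46 mm from the next, axis 36 mm above the bench, in V notches of two steel plates (x = 15 to 18 and 102 to 104 mm, 40 mm high); free above 14 mm between.
- punch_d: Steel doming punch, the largest ball (30 mm), on a 12 mm round shank; about 214 g. Origin: ball centre; x runs along the shank to its end at 130 mm; it may be rolled about x. Balance point at x = 34 mm. Lies ball towards the robot, 46 mm from the next, axis 36 mm above the bench, in V notches of two steel plates (x = 15 to 18 and 102 to 104 mm, 40 mm high); free above 14 mm between.
- cradle_a: Fixed beech cradle of punch_a, smallest trough: dark-lined V groove for the ball, 23 mm wide at its top (z = 26 mm), x = -13 (closed) to 10 mm, robot's end. Origin: its underside, below the seated ball centre, which is at z = 26 mm; x runs to the shank's V saddle (x = 95 to 117, top z = 28 mm), the way the punch's x must point. Between: a 6 mm floor. Four, 50.5 mm apart, in a tray.
- cradle_b: Fixed beech cradle of punch_b, second smallest trough: dark-lined V groove for the ball, 28 mm wide at its top (z = 26 mm), x = -15 (closed) to 10 mm, robot's end. Origin: its underside, below the seated ball centre, which is at z = 26 mm; x runs to the shank's V saddle (x = 95 to 117, top z = 28 mm), the way the punch's x must point. Between: a 6 mm floor. Four, 50.5 mm apart, in a tray.
- cradle_c: Fixed beech cradle of punch_c, second largest trough: dark-lined V groove for the ball, 35 mm wide at its top (z = 26 mm), x = -18 (closed) to 10 mm, robot's end. Origin: its underside, below the seated ball centre, which is at z = 26 mm; x runs to the shank's V saddle (x = 95 to 117, top z = 28 mm), the way the punch's x must point. Between: a 6 mm floor. Four, 50.5 mm apart, in a tray.
- cradle_d: Fixed beech cradle of punch_d, largest trough: dark-lined V groove for the ball, 42 mm wide at its top (z = 26 mm), x = -20 (closed) to 10 mm, robot's end. Origin: its underside, below the seated ball centre, which is at z = 26 mm; x runs to the shank's V saddle (x = 95 to 117, top z = 28 mm), the way the punch's x must point. Between: a 6 mm floor. Four, 50.5 mm apart, in a tray.

How it is judged:
At the end, for the whole second after the job is handed in: Each punch lies in its own cradle, released and at rest: ball centre within 9 mm along and 4 mm across the cradle of its place and within 2.5 mm of its seated height (26 mm above the cradle's origin), shank parallel to the cradle within 4 degrees (x of punch_a in the frame of cradle_a between -0.009 and 0.009 m and y of punch_a in the frame of cradle_a between -0.004 and 0.004 m and z of punch_a in the frame of cradle_a between 0.0235 and 0.0285 m and angle between the x axis of punch_a and the x axis of cradle_a, either way round below 0.07 rad and linear speed of each of punch_a, punch_b, punch_c, punch_d below 0.02 m/s and x of punch_b in the frame of cradle_b between -0.009 and 0.009 m and y of punch_b in the frame of cradle_b between -0.004 and 0.004 m and z of punch_b in the frame of cradle_b between 0.0235 and 0.0285 m and angle between the x axis of punch_b and the x axis of cradle_b, either way round below 0.07 rad and x of punch_c in the frame of cradle_c between -0.009 and 0.009 m and y of punch_c in the frame of cradle_c between -0.004 and 0.004 m and z of punch_c in the frame of cradle_c between 0.0235 and 0.0285 m and angle between the x axis of punch_c and the x axis of cradle_c, either way round below 0.07 rad and x of punch_d in the frame of cradle_d between -0.009 and 0.009 m and y of punch_d in the frame of cradle_d between -0.004 and 0.004 m and z of punch_d in the frame of cradle_d between 0.0235 and 0.0285 m and angle between the x axis of punch_d and the x axis of cradle_d, either way round below 0.07 rad); the robot touches nothing.
It fails at once if a punch is let hang or tip more than 25 degrees from level (angle between any of punch_a, punch_b, punch_c, punch_d's own x axis and vertical below 1.134 rad or angle between any of punch_a, punch_b, punch_c, punch_d's own x axis and vertical above 2.007 rad).
It fails at once if a punch is dropped on or pressed hard into a cradle (over 40 N) (contact force between any of cradle_a, cradle_b, cradle_c, cradle_d and anything else above 40 N).
It also fails if it takes over 112 s, if anything falls off the work surface, if the arm or the gripper's body presses on something with over 40 N, if the wrist force passes 120 N, or if a joint passes its speed limit or range.

ROBOT

A 6-joint arm with a two-finger parallel gripper is mounted at the origin on the work surface; the furniture and walls round the work are solid. World frame = base frame: x ahead of the robot, y to its left, z up, the work surface at z = 0. Lengths are in m, angles in rad, forces in N, time in s.
With the tool pointing down it reaches from about 0.35 to 0.85 m from the base axis. Payload 8.1 kg.
Tool frame: the origin (TCP) lies on the mounting face of the last link; the fingertips stand 173 mm ahead of it and the grasp point (between the pads) lies r.grasp_offset ahead of it (r.grasp_offset is the distance from the TCP to the grasp point, in m); z points along the fingers, y is the line along which they close (so a half turn about z gives the same grasp; the last joint's range is limited). The gripper opens to 85 mm and grips with 20 to 120 N. Pads are 22 mm wide; open, the fingers measure 114 mm over their backs; the gripper's body (76 mm by 85 mm) begins 54 mm behind the grasp point. The pads swing forward as they close: fully open they stand 13 mm farther back than shut.
Start: joints at [1.022, 0.13, 1.488, -0, 1.523, -0.085], TCP at [0.268, 0.537, 0.405] pointing down, gripper open.
Joint ranges: [-2.96, 2.96], [-0.89, 2.26], [0.02, 2.5], [-1.34, 4.48], [0, 2.73], [-2.66, 2.66]. Speed limits (rad/s): [2.39, 2.39, 2.79, 3.14, 3.14, 3.14].

INTERFACE

Orientations are given as a unit quaternion [w, x, y, z].
In Python, from workcell import r gives the robot as it stands.
- The arm moves only by the shell command python3 -m jog 'ROWS' [FORCE]. ROWS is JSON, a list of rows, each a list of 3 entries, a list of its own where there are three numbers: the shift along the tool's x, y, z in cm, then the turn, a rotation vector about the tool's x, y, z in degrees, then the finger opening in cm, from 0 to 8.54. In form: [[[dx, dy, dz], [rx, ry, rz], fingers], ...]. A call has 1 to 20 rows; each row is the pose to reach, as a shift and turn from the pose commanded when the call began, along the tool's axes at that moment; what a row does not reach only later rows make up. A row lasts 1/10 s, in which the tool goes at most 50 mm and 8.59 degrees, less where a joint would pass 70% of its speed; a pose out of reach is approached as far as the arm can. A call with a gripper value outside its range is refused whole. The fingers move at their own pace and stop on an object; FORCE is the grip in N (left out, the last holds). Time passes only in rows, so rows that repeat a pose let the fingers close. It gives the time, the measured TCP pose, the force, the opening and the grip force at its end, in the units of the state.
- r.get_obs(): the state, without advancing time (a new reading comes with each control period).
- r.camera(name): name is "scene" or "side" or "wrist"; returns (picture, depth): 420x560x3 uint8, red, green, blue; 420x560 float32, m along the optical axis (not along the pixel's ray), 0 where there is no reading.
- r.get_calibration(name): a dict with "mtx" (3x3 intrinsics, pixels), "k1" (the pictures are not rectified: a ray, as slopes to the right and down, at radius r is drawn at 1 + k1 r^2 times it, then the intrinsics apply), "R" (3x3) and "t" (3): a world point X has camera coordinates R X + t. Camera axes: x right, y down, z forward; pixel columns grow to the right and rows downward; lengths in m; the calibration is good to about 2 mm. A picture is of the moment at which its call begins: read the wrist's pose just before it. get_calibration takes no time and is no camera call; for the wrist camera it gives the pose at the moment of the call.
- r.hand_in(): hands the job in; it is judged then, once.
The state is a dict: "t": time; "qpos": joint angles; "joint_vel": joint speeds; "effort": joint torques, N m; "eef_pos": TCP position; "eef_rot": TCP orientation; "contact_force": force on the tool from outside, world axes, zero at the start; "wrist_torque": the same for the moment, N m; "grip_width": finger opening in m; "grasp_force": force on a finger pad.
Only numpy, scipy, OpenCV 4.12 (cv2) and the standard library are available. Lean on these libraries where they do the work, as an engineer would, in place of code of your own. Each camera call takes 0.05 s, during which the arm holds its last target. There are 200 camera calls.

## Working session

There is one attempt and no reset: what is moved stays moved. The work goes in short steps, Python scripts to look and compute and a shell command to move; the robot and the scene stay as the last step left them, time stands still between calls to the robot, and variables do not carry over. Pictures are saved under pics/ and viewed, at most 14 in all, crops included, and the job is handed in when it is done.

```bash
mkdir -p pics; ls; python3 - <<'E'
from workcell import r
import cv2,numpy as np
o=r.get_obs();print(o,r.grasp_offset)
for n in("scene","side","wrist"):
    c=r.get_calibration(n);p,d=r.camera(n)
    print(n,c)
    np.savez(f"pics/{n}0.npz",p=p,d=d,**{k:np.array(v) for k,v in c.items()})
    cv2.imwrite(f"pics/{n}0.png",p[:,:,::-1])
E
```

```text
pics
{'t': 0.0, 'qpos': array([ 1.02156206e+00,  1.31165413e-01,  1.48929649e+00,  4.26135192e-06,
        1.52298584e+00, -8.54104157e-02]), 'joint_vel': array([ 0.00023343,  0.00033404, -0.00095445,  0.00096869, -0.0015566 ,
        0.00085656]), 'effort': array([ 4.79812879e-04, -5.69420743e+01, -5.00532854e+01, -4.15276345e-04,
        1.50992721e-02,  5.72698991e-05]), 'eef_pos': array([0.26828621, 0.53641824, 0.40363214]), 'eef_rot': array([-2.91437489e-04,  2.29838684e-01,  9.73228297e-01, -8.80571322e-04]), 'contact_force': array([ 0.18849952, -0.38880782, -0.6507982 ]), 'wrist_torque': array([ 0.07334429,  0.01765935, -0.00571975]), 'grasp_force': 0.0, 'grip_width': 0.08537746949747983} 0.1547
scene {'mtx': array([[498.98404054,   0.        , 279.35570719],
       [  0.        , 498.98404054, 208.62300883],
       [  0.        ,   0.        ,   1.        ]]), 'k1': -0.019951025762874604, 'R': array([[ 6.37842061e-01, -7.70167010e-01, -5.30331778e-04],
       [-5.72183362e-01, -4.73413496e-01, -6.69690871e-01],
       [ 5.15522750e-01,  4.27460452e-01, -7.42639789e-01]]), 't'
[... 183 characters left out ...]
  ,   0.        ,   1.        ]]), 'k1': -0.04271177782207411, 'R': array([[-0.99762786, -0.06739287, -0.01403056],
       [-0.0368087 ,  0.69448408, -0.71856592],
       [ 0.05817022, -0.71634494, -0.69531731]]), 't': array([0.40865861, 0.13995016, 0.75968789])}
wrist {'mtx': array([[376.18464604,   0.        , 284.41214183],
       [  0.        , 376.18464604, 211.78514555],
       [  0.        ,   0.        ,   1.        ]]), 'k1': -0.08929503770940457, 'R': array([[ 4.47265564e-01,  8.94400755e-01, -8.97205034e-04],
       [ 8.63698437e-01, -4.31651155e-01,  2.60196638e-01],
       [ 2.32332790e-01, -1.17151911e-01, -9.65555231e-01]]), 't': array([-0.59895246, -0.03313877,  0.37708739])}
```

View pics/scene0.png

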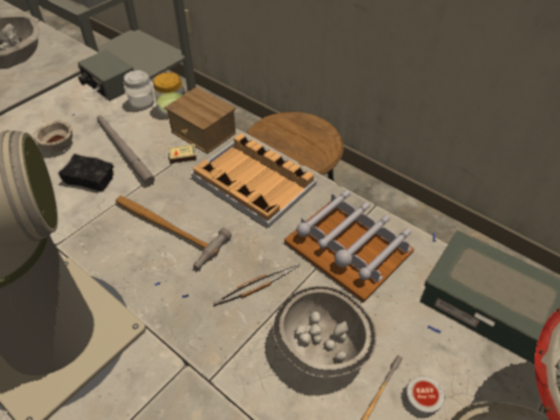

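View pics/side0.png

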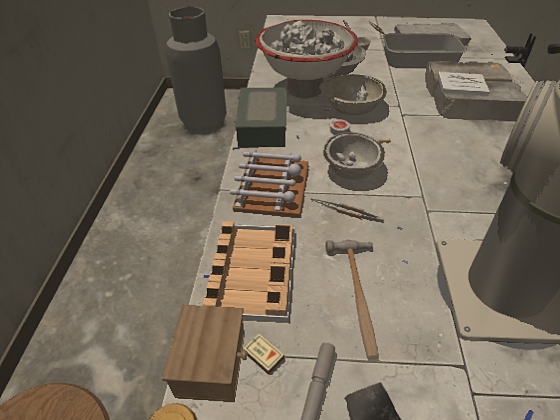

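The scene view shows the tray near (255,175) and the rest near (350,240), with the balls at about (304,230), (323,244), (345,258) and (367,272). Next I'll build a top-down map from the depth.

```bash
cat > h.py <<'E'
import numpy as np,cv2
def cloud(p,d,mtx,k1,R,t):
    v,u=np.mgrid[:d.shape[0],:d.shape[1]]
    uv=np.stack([u,v],-1).reshape(-1,1,2).astype(float)
    n=cv2.undistortPoints(uv,mtx,np.array([float(k1),0,0,0])).reshape(-1,2)
    z=d.reshape(-1); ok=z>0
    c=np.c_[n*z[:,None],z][ok]
    return (c-t)@R, p.reshape(-1,3)[ok]
def top(clouds,x0,x1,y0,y1,s):  # px/m; image up = +x, left = +y
    H,W=int((x1-x0)*s),int((y1-y0)*s)
    im=np.zeros((H,W,3),np.uint8);hm=np.full((H,W),-1.)
    for X,c in clouds:
        i=((x1-X[:,0])*s).astype(int);j=((y1-X[:,1])*s).astype(int)
        m=(i>=0)&(i<H)&(j>=0)&(j<W)&(X[:,2]>-.02)&(X[:,2]<.12)
        o=np.argsort(X[m,2]);i,j,z,cc=i[m][o],j[m][o],X[m,2][o],c[m][o]
        im[i,j]=cc;hm[i,j]=z
    return im,hm
E
python3 - <<'E'
from h import *
for n in("scene","side"):
    f=np.load(f"pics/{n}0.npz");X,c=cloud(*[f[k] for k in("p","d","mtx","k1","R","t")])
    im,hm=top([(X,c)],.35,.85,-.25,.45,500)
    g=np.clip((hm+.01)/.08*255,0,255).astype(np.uint8)
    cv2.imwrite(f"pics/top_{n}.png",np.vstack([im[:,:,::-1],cv2.applyColorMap(g,cv2.COLORMAP_JET)]))
a=cv2.imread("pics/top_scene.png");b=cv2.imread("pics/top_side.png")
cv2.imwrite("pics/top.png",np.hstack([a,b]))
E
```

```text
(no output)
```

View pics/top.png

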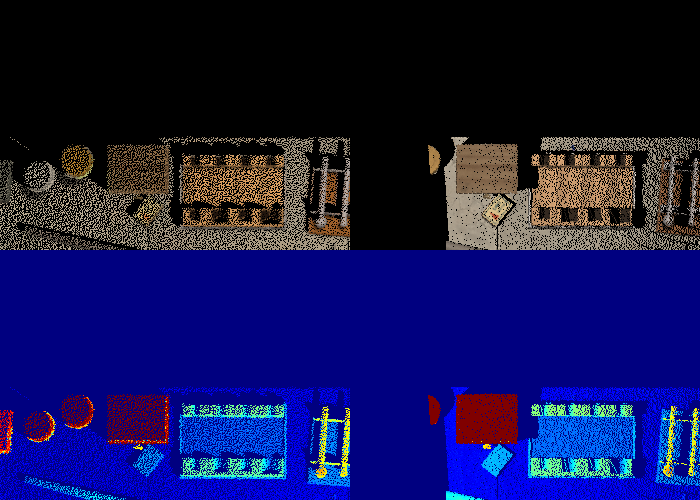

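The maps put the tray at x 0.39–0.56, y −0.12–0.09, with the rest beside it at y < −0.16. I'll move the wrist camera over both.

```bash
python3 -m jog '[[[-43.4,-52.8,0],[0,0,-26.6],4],[[-43.4,-52.8,0],[0,0,-26.6],4],[[-43.4,-52.8,0],[0,0,-26.6],4],[[-43.4,-52.8,0],[0,0,-26.6],4],[[-43.4,-52.8,0],[0,0,-26.6],4],[[-43.4,-52.8,0],[0,0,-26.6],4],[[-43.4,-52.8,0],[0,0,-26.6],4],[[-43.4,-52.8,0],[0,0,-26.6],4],[[-43.4,-52.8,0],[0,0,-26.6],4],[[-43.4,-52.8,0],[0,0,-26.6],4],[[-43.4,-52.8,0],[0,0,-26.6],4],[[-43.4,-52.8,0],[0,0,-26.6],4],[[-43.4,-52.8,0],[0,0,-26.6],4],[[-43.4,-52.8,0],[0,0,-26.6],4],[[-43.4,-52.8,0],[0,0,-26.6],4],[[-43.4,-52.8,0],[0,0,-26.6],4],[[-43.4,-52.8,0],[0,0,-26.6],4],[[-43.4,-52.8,0],[0,0,-26.6],4],[[-43.4,-52.8,0],[0,0,-26.6],4],[[-43.4,-52.8,0],[0,0,-26.6],4]]' 40
cat >> h.py <<'E'
def snap(tag,name="wrist"):
    from workcell import r
    o=r.get_obs();c=r.get_calibration(name);p,d=r.camera(name)
    np.savez(f"pics/{tag}.npz",p=p,d=d,pos=o["eef_pos"],rot=o["eef_rot"],**{k:np.array(v) for k,v in c.items()})
    cv2.imwrite(f"pics/{tag}.png",p[:,:,::-1])
    return o
def load(tag):
    f=np.load(f"pics/{tag}.npz");return cloud(*[f[k] for k in("p","d","mtx","k1","R","t")])
E
python3 - <<'E'
from h import *
o=snap("w1");print(o['eef_pos'],o['eef_rot'],o['qpos'])
E
```

```text
t: 2.15
eef_pos: [0.4204, -0.129, 0.4048]
eef_rot: [0.0, -0.001, 1.0, -0.0]
contact_force: [0.5, -0.6, 0.5]
grip_width: 0.0403
grasp_force: 0.0
[ 0.42036922 -0.12898984  0.40483234] [ 1.73896847e-04 -9.33225372e-04  9.99999547e-01 -6.77984031e-05] [-4.14439413e-01 -3.18076543e-01  1.90850735e+00  1.62822952e-05
  1.55078891e+00 -1.98710251e+00]
```

View pics/w1.png

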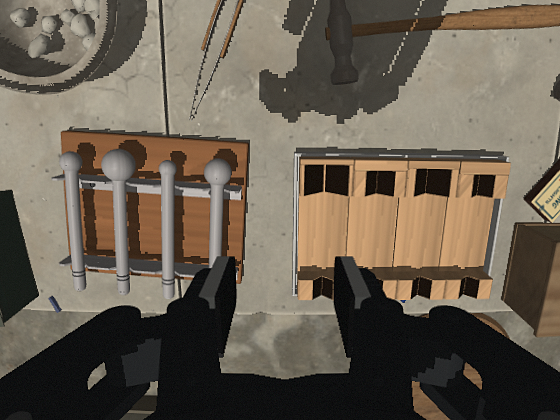

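The punches, left to right, have balls at (70,160), (118,163) the largest, (168,168) the smallest, and (220,172). The troughs are at (327,180) the widest, (380,183), (433,183) and (489,184). I'll measure them with the depth data and enlarged orthophotos.

```bash
cat >> h.py <<'E'
def ortho(tag,z,x0,x1,y0,y1,s): # image down=+x, right=+y, plane height z
    f=np.load(f"pics/{tag}.npz")
    H,W=int((x1-x0)*s),int((y1-y0)*s)
    i,j=np.mgrid[:H,:W]
    P=np.stack([x0+i/s,y0+j/s,np.full(i.shape,z)],-1).reshape(-1,3)
    rv=cv2.Rodrigues(f["R"])[0]
    uv=cv2.projectPoints(P,rv,f["t"],f["mtx"],np.array([float(f["k1"]),0,0,0]))[0].reshape(H,W,2).astype(np.float32)
    return cv2.remap(f["p"][:,:,::-1].copy(),uv[...,0],uv[...,1],cv2.INTER_CUBIC)
E
python3 - <<'E'
from h import *
X,c=load("w1")
im=ortho("w1",.03,.37,.56,-.13,.11,1500*2)
cv2.imwrite("pics/o1.png",cv2.resize(im,(720,570)))
# balls/shanks
m=(X[:,2]>.027)&(X[:,2]<.075)&(X[:,1]<-.155)&(X[:,1]>-.38)&(X[:,0]>.36)&(X[:,0]<.56)
Q=X[m];print(len(Q),Q.min(0),Q.max(0))
# bench height, tray floor height histogram
t=(X[:,1]>-.11)&(X[:,1]<.09)&(X[:,0]>.38)&(X[:,0]<.55)
print(np.histogram(X[t,2],bins=np.arange(-.01,.05,.002)))
b=(X[:,1]>-.15)&(X[:,1]<-.13)&(X[:,0]>.3)&(X[:,0]<.55);print("bench",np.median(X[b,2]))
# ball profile: width across y in ortho at ball x: print per-column
from sklearn import x if 0 else None
E
python3 - <<'E'
from workcell import r
E
```

```text
File "<stdin>", line 13
    from sklearn import x if 0 else None
                          ^^
SyntaxError: invalid syntax
```

```bash
python3 - <<'E'
from h import *
X,c=load("w1")
im=ortho("w1",.03,.36,.57,-.13,.11,3000)
cv2.imwrite("pics/o1.png",cv2.resize(im,(720,630),interpolation=cv2.INTER_AREA)[:600])
t=(X[:,1]>-.11)&(X[:,1]<.09)&(X[:,0]>.38)&(X[:,0]<.55)
h,e=np.histogram(X[t,2],bins=np.arange(-.01,.05,.002));print({round(b,3):int(n) for b,n in zip(e,h)})
b=(X[:,1]>-.15)&(X[:,1]<-.13)&(X[:,0]>.3)&(X[:,0]<.55);print("bench",np.median(X[b,2]))
for nm,px in dict(p1=(70,160),p2=(118,163),p3=(168,168),p4=(220,172)).items():
    f=np.load("pics/w1.npz");W=np.full(f["d"].size,-1)
    z=f["d"].reshape(-1)>0;idx=np.flatnonzero(z)
    k=np.searchsorted(idx,px[1]*560+px[0]);print(nm,X[k])
E
```

```text
{np.float64(-0.01): 0, np.float64(-0.008): 0, np.float64(-0.006): 0, np.float64(-0.004): 122, np.float64(-0.002): 2020, np.float64(0.0): 593, np.float64(0.002): 53, np.float64(0.004): 180, np.float64(0.006): 5105, np.float64(0.008): 8822, np.float64(0.01): 602, np.float64(0.012): 544, np.float64(0.014): 1111, np.float64(0.016): 629, np.float64(0.018): 580, np.float64(0.02): 814, np.float64(0.022): 815, np.float64(0.024): 912, np.float64(0.026): 2070, np.float64(0.028): 3212, np.float64(0.03): 1107, np.float64(0.032): 12, np.float64(0.034): 0, np.float64(0.036): 0, np.float64(0.038): 0, np.float64(0.04): 0, np.float64(0.042): 0, np.float64(0.044): 0, np.float64(0.046): 0}
bench 0.3009680976178247
p1 [ 0.39513386 -0.32292771  0.0433426 ]
p2 [ 0.39762932 -0.27550503  0.04872065]
p3 [ 0.40335735 -0.23301646  0.04192646]
p4 [ 0.40632565 -0.18556269  0.04673674]
```

View pics/o1.png

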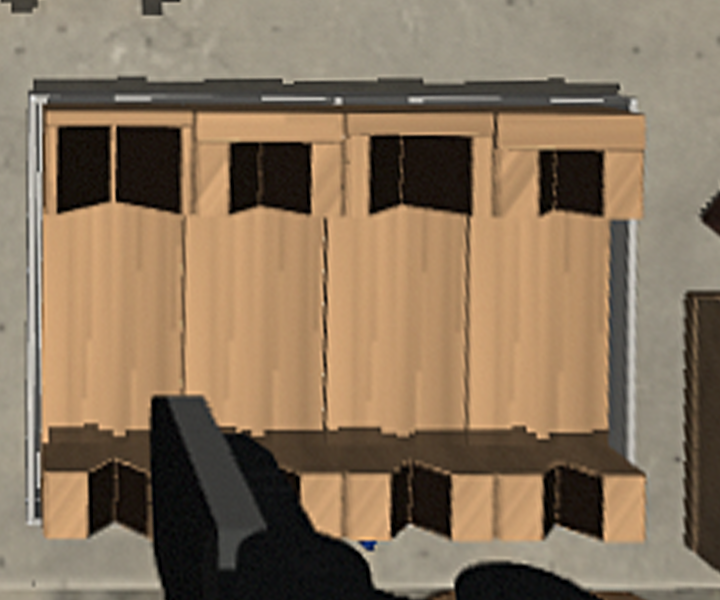

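Measured trough widths at 3 px/mm are 42, 27, 34 and 22 mm, so the tray order from −y is d, b, c, a. Ball-top heights put the punch order from −y as b, d, a, c. Next I'll fit the punches.

```bash
cat >> h.py <<'E'
from scipy.optimize import least_squares
RB=dict(a=.008,b=.010,c=.0125,d=.015)
def fitpunch(X,name,c0,yaw0=-.08):
    c0=np.array(c0,float)
    def model(p,Q):
        a=np.array([np.cos(p[3])*np.cos(p[4]),np.sin(p[3])*np.cos(p[4]),np.sin(p[4])])
        v=Q-p[:3];s=v@a
        rb=np.linalg.norm(v,axis=1)-RB[name]
        rs=np.linalg.norm(v-s[:,None]*a,axis=1)-.006
        rs=np.where((s>0)&(s<.13),rs,1.)
        return np.where(np.abs(rb)<np.abs(rs),rb,rs)
    p=np.r_[c0,yaw0,0]
    for tol in(.012,.006,.004,.003):
        Q=X[(np.abs(model(p,X))<tol)&(X[:,2]>c0[2]-.004)]
        p=least_squares(model,p,loss="soft_l1",f_scale=.001,args=(Q,)).x
    a=np.array([np.cos(p[3]),np.sin(p[3])]);s=(Q[:,:2]-p[:2])@a
    return p,len(Q),np.std(model(p,Q)),s.min(),s.max()
E
python3 - <<'E'
from h import *
X,c=load("w1")
f=np.load("pics/w1.npz")
b=(X[:,1]>-.15)&(X[:,1]<-.13)&(X[:,0]>.38)&(X[:,0]<.45)&(X[:,2]<.1);print("bench",np.median(X[b,2]))
for n,c0 in dict(b=(.397,-.323,.034),d=(.402,-.2755,.034),a=(.405,-.233,.034),c=(.409,-.186,.034)).items():
    p,N,s,lo,hi=fitpunch(X,n,c0);print(n,np.round(p[:3],4),"yaw,pitch deg",np.round(np.degrees(p[3:]),2),N,round(s,5),round(lo,3),round(hi,3))
for n,R in dict(d=(-.09,),b=(-.039,),c=(.011,),a=(.062,)).items():
    y=R[0]
    fl=(abs(X[:,1]-y)<.018)&(X[:,0]>.445)&(X[:,0]<.49)&(X[:,2]<.06)
    tr=(abs(X[:,1]-y)<.025)&(X[:,0]>.40)&(X[:,0]<.43)&(X[:,2]<.06)&(X[:,2]>.02)
    print(n,"floor",np.round(np.percentile(X[fl,2],[10,50,90]),4),"trough top",np.round(np.percentile(X[tr,2],[50,80,95]),4))
E
```

```text
bench -0.0008748486031273759
b [ 0.3977 -0.3276  0.035 ] yaw,pitch deg [-4.28 -0.11] 2029 0.00071 -0.01 0.129
d [ 0.4012 -0.2816  0.0348] yaw,pitch deg [-4.35  0.1 ] 2433 0.00065 -0.015 0.129
a [ 0.405  -0.2358  0.0352] yaw,pitch deg [-4.39 -0.17] 1917 0.00063 -0.008 0.129
c [ 0.4079 -0.19    0.0348] yaw,pitch deg [-4.34  0.15] 1599 0.00059 -0.012 0.094
d floor [0.0072 0.0082 0.0092] trough top [0.0263 0.028  0.0288]
b floor [0.0073 0.0082 0.0092] trough top [0.028  0.0287 0.0295]
c floor [0.0073 0.0083 0.0093] trough top [0.0277 0.0287 0.0293]
a floor [0.0074 0.0084 0.0094] trough top [0.0281 0.0288 0.0295]
```

```bash
python3 -m jog '[[[-2.9,-6.4,15],[0,0,4.4],3],[[-2.9,-6.4,15],[0,0,4.4],3],[[-2.9,-6.4,15],[0,0,4.4],3],[[-2.9,-6.4,15],[0,0,4.4],3],[[-2.9,-6.4,15],[0,0,4.4],3],[[-2.9,-6.4,17],[0,0,4.4],3],[[-2.9,-6.4,19],[0,0,4.4],3],[[-2.9,-6.4,20.5],[0,0,4.4],3],[[-2.9,-6.4,21.2],[0,0,4.4],3],[[-2.9,-6.4,21.2],[0,0,4.4],3],[[-2.9,-6.4,21.2],[0,0,4.4],3]]' 40
python3 - <<'E'
from h import *
snap("w2");snap("s2","side")
for t in("w1",):
    X,c=load(t)
    b=(X[:,1]>.08)&(X[:,1]<.25)&(X[:,0]>.4)&(X[:,0]<.6)&(X[:,2]>.03)&(X[:,2]<.12)
    print(len(X[b]),np.percentile(X[b],[1,5,50,99],axis=0).round(3))
f=np.load("pics/side0.npz");X,c=cloud(*[f[k] for k in("p","d","mtx","k1","R","t")])
b=(X[:,1]>.08)&(X[:,1]<.25)&(X[:,0]>.44)&(X[:,0]<.6)&(X[:,2]>.04)&(X[:,2]<.15)
print(np.percentile(X[b],[1,5,50,99],axis=0).round(3))
cv2.imwrite("pics/ws2.png",np.hstack([cv2.imread("pics/w2.png")[:,:400],cv2.imread("pics/s2.png")[100:300,180:380].repeat(2,0).repeat(2,1)[:400].copy() if 0 else cv2.resize(cv2.imread("pics/s2.png")[90:300,180:380],(400,420))]))
E
```

```text
t: 3.3
eef_pos: [0.45, -0.1938, 0.1942]
eef_rot: [0.001, 0.038, 0.999, -0.0]
contact_force: [0.0, -0.1, 0.5]
grip_width: 0.03
grasp_force: 0.0
3860 [[0.465 0.083 0.03 ]
 [0.466 0.114 0.033]
 [0.513 0.117 0.06 ]
 [0.559 0.138 0.075]]
[[0.463 0.117 0.041]
 [0.467 0.123 0.05 ]
 [0.51  0.187 0.074]
 [0.56  0.236 0.076]]
```

View pics/ws2.png

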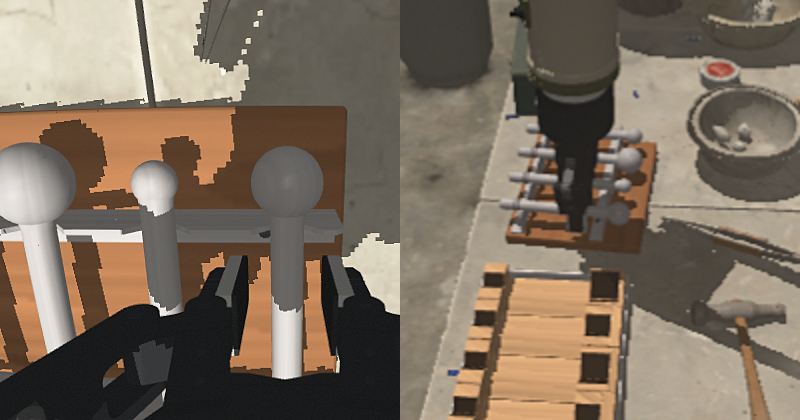

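The fingers straddle punch c's shank (pads at columns 247 and 322, shank at 287). Close the gripper, then lift.

```bash
python3 -m jog '[[[0,0,0],[0,0,0],0.8],[[0,0,0],[0,0,0],0.8],[[0,0,0],[0,0,0],0.8],[[0,0,0],[0,0,0],0.8],[[0,0,0],[0,0,0],0.8],[[0,0,0],[0,0,0],0.8],[[0,0,-0.5],[0,0,0],0.8],[[0,0,-1],[0,0,0],0.8],[[0,0,-2],[0,0,0],0.8],[[0,0,-4],[0,0,0],0.8],[[0,0,-6],[0,0,0],0.8],[[0,0,-7],[0,0,0],0.8],[[0,0,-7],[0,0,0],0.8],[[0,0,-7],[0,0,0],0.8]]' 50
cat >> h.py <<'E'
from scipy.spatial.transform import Rotation as Ro
def intool(tag,name,xb):
    """punch pose in the tool frame (tool at yaw): expects axis along -toolx"""
    f=np.load(f"pics/{tag}.npz");X,c=load(tag)
    q=f["rot"];T=Ro.from_quat([q[1],q[2],q[3],q[0]]).as_matrix()
    g=f["pos"]+T@np.array([0,0,.1547]);yaw=np.arctan2(-T[1,0],-T[0,0])
    c0=g-xb*np.array([np.cos(yaw),np.sin(yaw),0])-[0,0,.002]
    p,N,s,lo,hi=fitpunch(X,name,c0,yaw)
    u=np.array([np.cos(yaw),np.sin(yaw)]);v=np.array([-u[1],u[0]]);e=p[:2]-g[:2]
    print(tag,name,"ball",p[:3].round(4),"yaw rel",np.degrees(p[3]-yaw).round(2),"pitch",np.degrees(p[4]).round(2),"along",(e@u).round(4),"across",(e@v).round(4),"dz",(p[2]-g[2]).round(4),"n",N,"sd",s.round(5),"s",lo.round(3),hi.round(3),"tcp",f["pos"].round(4),"toolyaw",np.degrees(yaw).round(2))
E
python3 - <<'E'
from h import *
snap("w3");intool("w3","c",.042)
E
```

```text
t: 4.8
eef_pos: [0.4492, -0.1937, 0.2624]
eef_rot: [-0.0, 0.038, 0.999, -0.0]
contact_force: [0.7, 0.8, -2.0]
grip_width: 0.0106
grasp_force: 48.7
w3 c ball [ 0.4071 -0.1907  0.1035] yaw rel 0.09 pitch 0.04 along -0.0422 across -0.0002 dz -0.0042 n 9212 sd 0.00053 s -0.013 0.078 tcp [ 0.4492 -0.1937  0.2624] toolyaw -4.38
```

View pics/w3.png

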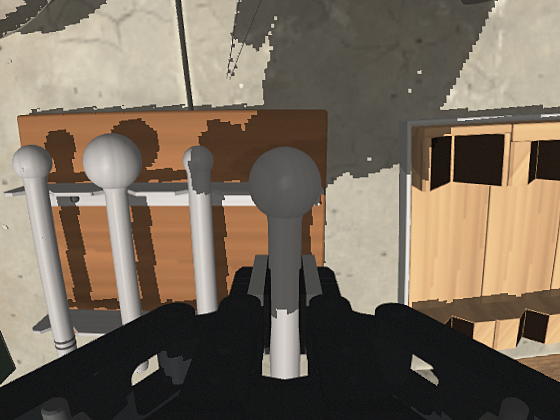

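Punch c is held level (pitch 0.04°) and centred between the pads. I'll carry it over its cradle and hover about 1 cm above the seat.

```bash
python3 -m jog '[[[0,1.5,0],[0,0,-1],0.8],[[0,4,0],[0,0,-2],0.8],[[0,7,0],[0,0,-3],0.8],[[0,10,0],[0,0,-4],0.8],[[0,13,0],[0,0,-4.4],0.8],[[0,16,0],[0,0,-4.4],0.8],[[0.1,18.5,0],[0,0,-4.4],0.8],[[0.1,20,0],[0,0,-4.4],0.8],[[0.1,20.6,0],[0,0,-4.4],0.8],[[0.1,20.6,0],[0,0,-4.4],0.8],[[0.1,20.6,2],[0,0,-4.4],0.8],[[0.1,20.6,4],[0,0,-4.4],0.8],[[0.1,20.6,5.6],[0,0,-4.4],0.8],[[0.1,20.6,6.2],[0,0,-4.4],0.8],[[0.1,20.6,6.2],[0,0,-4.4],0.8],[[0.1,20.6,6.2],[0,0,-4.4],0.8]]'
python3 - <<'E'
from h import *
snap("w4");intool("w4","c",.042)
E
```

```text
t: 6.45
eef_pos: [0.4644, 0.0114, 0.2013]
eef_rot: [0.0, -0.0, 1.0, -0.0]
contact_force: [0.6, 0.1, -1.8]
grip_width: 0.0104
grasp_force: 48.9
w4 c ball [0.4222 0.0111 0.0424] yaw rel 0.05 pitch 0.08 along -0.0422 across -0.0002 dz -0.0042 n 9198 sd 0.00053 s -0.013 0.079 tcp [0.4644 0.0114 0.2013] toolyaw 0.0
```

View pics/w4.png

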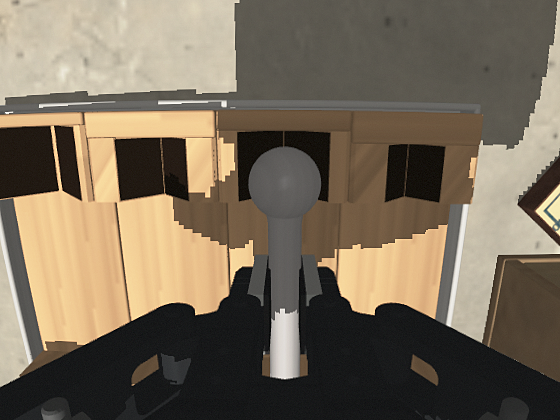

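The ball (285,182) is centred over its trough (columns 237–330). I'll descend slowly.

```bash
python3 -m jog '[[[0,0,0.5],[0,0,0],0.8],[[0,0,0.9],[0,0,0],0.8],[[0,0,1.1],[0,0,0],0.8],[[0,0,1.2],[0,0,0],0.8],[[0,0,1.25],[0,0,0],0.8],[[0,0,1.25],[0,0,0],0.8],[[0,0,1.25],[0,0,0],0.8]]'
python3 -m jog '[[[0,0,0.03],[0,0,0],0.8],[[0,0,0.06],[0,0,0],0.8],[[0,0,0.06],[0,0,0],0.8]]'
```

```text
t: 7.2
eef_pos: [0.4641, 0.0117, 0.1883]
eef_rot: [0.0, -0.0, 1.0, -0.0]
contact_force: [-1.3, -0.5, -1.7]
grip_width: 0.0103
grasp_force: 48.9
t: 7.5
eef_pos: [0.4643, 0.0116, 0.1879]
eef_rot: [0.0, -0.0, 1.0, -0.0]
contact_force: [-1.0, -1.8, 1.6]
grip_width: 0.01
grasp_force: 49.2
```

The vertical force changed by about +3 N, so it has made contact. Release and retreat to look.

```bash
python3 -m jog '[[[0,0,0],[0,0,0],1.4],[[0,0,0],[0,0,0],1.8],[[0,0,0],[0,0,0],3],[[0,0,0],[0,0,0],3],[[0,0,0],[0,0,0],3],[[0,0,-1],[0,0,0],3],[[0,0,-3],[0,0,0],3],[[0,0,-6],[0,0,0],3],[[0,0,-10],[0,0,0],3],[[0,0,-10],[0,0,0],3],[[0,0,-10],[0,0,0],3]]'
python3 - <<'E'
from h import *
snap("w5")
X,c=load("w5");p=fitpunch(X,"c",(.422,.0113,.028),0);print(p[0].round(4),np.degrees(p[0][3:]).round(2),p[1:])
f=np.load("pics/w5.npz");print(f["pos"],f["rot"].round(4))
E
```

```text
t: 8.6
eef_pos: [0.4647, 0.0117, 0.2895]
eef_rot: [0.002, -0.0, 1.0, -0.0]
contact_force: [-0.5, 1.0, -0.2]
grip_width: 0.0302
grasp_force: 0.0
[ 0.4223  0.0108  0.028  -0.0053  0.0018] [-0.31  0.1 ] (4775, np.float64(0.0007167027375264898), np.float64(-0.012328690399718092), np.float64(0.12965578010154338))
[0.464742   0.01172401 0.28953423] [ 1.9e-03 -3.0e-04  1.0e+00 -2.0e-04]
```

Punch c is seated (ball z 0.028 measured, which is 0.029 true after the −1 mm bias; level within 0.1°, lateral error 0.5 mm). Next is punch a.

```bash
python3 -m jog '[[[0.4,-25.2,0],[0,0,4.4],3],[[0.4,-25.2,0],[0,0,4.4],3],[[0.4,-25.2,0],[0,0,4.4],3],[[0.4,-25.2,0],[0,0,4.4],3],[[0.4,-25.2,0],[0,0,4.4],3],[[0.4,-25.2,0],[0,0,4.4],3],[[0.4,-25.2,0],[0,0,4.4],3],[[0.4,-25.2,3],[0,0,4.4],3],[[0.4,-25.2,6],[0,0,4.4],3],[[0.4,-25.2,8],[0,0,4.4],3],[[0.4,-25.2,9],[0,0,4.4],3],[[0.4,-25.2,9.5],[0,0,4.4],3],[[0.4,-25.2,9.5],[0,0,4.4],3]]'
python3 - <<'E'
from h import *
snap("w6");intool("w6","a",.056)
E
```

```text
t: 9.95
eef_pos: [0.4602, -0.2395, 0.1923]
eef_rot: [-0.0, 0.038, 0.999, 0.0]
contact_force: [-0.4, -0.3, 0.7]
grip_width: 0.0301
grasp_force: 0.0
w6 a ball [ 0.4047 -0.236   0.0351] yaw rel 0.01 pitch -0.04 along -0.0555 across -0.0008 dz -0.0025 n 8958 sd 0.00051 s -0.008 0.09 tcp [ 0.4602 -0.2395  0.1923] toolyaw -4.32
```

```bash
python3 -m jog '[[[0,0,-0.1],[0,0,0],0.8],[[0,0,-0.1],[0,0,0],0.8],[[0,0,-0.1],[0,0,0],0.8],[[0,0,-0.1],[0,0,0],0.8],[[0,0,-0.1],[0,0,0],0.8],[[0,0,-0.1],[0,0,0],0.8],[[0,0,-0.5],[0,0,0],0.8],[[0,0,-1],[0,0,0],0.8],[[0,0,-2],[0,0,0],0.8],[[0,0,-4],[0,0,0],0.8],[[0,0,-6],[0,0,0],0.8],[[0,0,-7],[0,0,0],0.8],[[0,0,-7],[0,0,0],0.8],[[0,0,-7],[0,0,0],0.8]]' 50
python3 - <<'E'
from h import *
snap("w7");intool("w7","a",.056)
E
```

```text
t: 11.4
eef_pos: [0.4601, -0.2402, 0.2624]
eef_rot: [0.0, 0.038, 0.999, -0.0]
contact_force: [-0.3, -0.4, -1.0]
grip_width: 0.01
grasp_force: 48.8
w7 a ball [ 0.4036 -0.2361  0.1023] yaw rel 0.07 pitch -0.15 along -0.0566 across -0.0002 dz -0.0053 n 8622 sd 0.00053 s -0.008 0.094 tcp [ 0.4601 -0.2402  0.2624] toolyaw -4.38
```

```bash
python3 -m jog '[[[0,1.5,0],[0,0,-1],0.8],[[0,4,0],[0,0,-2],0.8],[[0,7,0],[0,0,-3],0.8],[[0.1,10.5,0],[0,0,-4],0.8],[[0.2,14,0],[0,0,-4.4],0.8],[[0.3,17.5,0],[0,0,-4.4],0.8],[[0.4,21,0],[0,0,-4.4],0.8],[[0.5,24.5,0],[0,0,-4.4],0.8],[[0.5,27.5,0],[0,0,-4.4],0.8],[[0.5,29.5,0],[0,0,-4.4],0.8],[[0.5,30.2,0],[0,0,-4.4],0.8],[[0.5,30.2,0],[0,0,-4.4],0.8],[[0.5,30.2,2],[0,0,-4.4],0.8],[[0.5,30.2,4],[0,0,-4.4],0.8],[[0.5,30.2,5.5],[0,0,-4.4],0.8],[[0.5,30.2,6.1],[0,0,-4.4],0.8],[[0.5,30.2,6.1],[0,0,-4.4],0.8],[[0.5,30.2,6.1],[0,0,-4.4],0.8]]'
python3 - <<'E'
from h import *
snap("w8");intool("w8","a",.056)
E
```

```text
t: 13.25
eef_pos: [0.4785, 0.0608, 0.2021]
eef_rot: [0.0, 0.0, 1.0, -0.0]
contact_force: [0.4, 0.3, -1.0]
grip_width: 0.0101
grasp_force: 48.8
w8 a ball [0.422  0.0606 0.0421] yaw rel 0.09 pitch -0.11 along -0.0566 across -0.0002 dz -0.0053 n 8623 sd 0.00052 s -0.008 0.094 tcp [0.4785 0.0608 0.2021] toolyaw -0.0
```

View pics/w8.png

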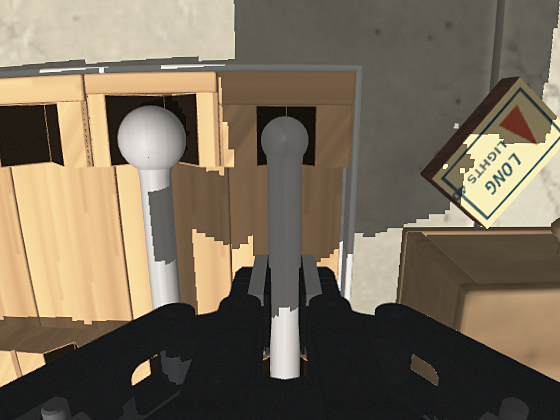

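Punch a's ball (285,138) is over the smallest trough (columns 257–316), and c lies well seated. Lower it with a 0.5 mm lateral correction.

```bash
python3 -m jog '[[[0,0.05,0.5],[0,0,0],0.8],[[0,0.05,0.8],[0,0,0],0.8],[[0,0.05,1.0],[0,0,0],0.8],[[0,0.05,1.1],[0,0,0],0.8],[[0,0.05,1.15],[0,0,0],0.8],[[0,0.05,1.15],[0,0,0],0.8],[[0,0.05,1.15],[0,0,0],0.8]]'
python3 -m jog '[[[0,0,0.03],[0,0,0],0.8],[[0,0,0.06],[0,0,0],0.8],[[0,0,0.06],[0,0,0],0.8]]'
```

```text
t: 14.0
eef_pos: [0.4783, 0.0618, 0.1902]
eef_rot: [0.0, -0.0, 1.0, 0.0]
contact_force: [1.1, -0.5, -1.4]
grip_width: 0.01
grasp_force: 48.8
t: 14.3
eef_pos: [0.4783, 0.0617, 0.1895]
eef_rot: [0.0, -0.0, 1.0, -0.0]
contact_force: [-0.7, -0.4, -1.6]
grip_width: 0.0103
grasp_force: 48.8
```

```bash
python3 -m jog '[[[0,0,0.03],[0,0,0],0.8],[[0,0,0.06],[0,0,0],0.8],[[0,0,0.06],[0,0,0],0.8]]'
```

```text
t: 14.6
eef_pos: [0.4783, 0.0617, 0.189]
eef_rot: [0.0, -0.0, 1.0, -0.0]
contact_force: [0.2, -0.3, 0.6]
grip_width: 0.0101
grasp_force: 48.9
```

```bash
python3 -m jog '[[[0,0,0.02],[0,0,0],1.2],[[0,0,0.02],[0,0,0],1.4],[[0,0,0.02],[0,0,0],1.8],[[0,0,0],[0,0,0],3],[[0,0,0],[0,0,0],3],[[0,0,0],[0,0,0],3],[[0,0,-1],[0,0,0],3],[[0,0,-3],[0,0,0],3],[[0,0,-6],[0,0,0],3],[[0,0,-10],[0,0,0],3],[[0,0,-10],[0,0,0],3],[[0,0,-10],[0,0,0],3]]'
python3 - <<'E'
from h import *
snap("w9")
X,c=load("w9")
for n,y in(("a",.0618),("c",.0113)):
    p=fitpunch(X,n,(.422,y,.028),0);print(n,p[0].round(4),np.degrees(p[0][3:]).round(2),p[1:])
f=np.load("pics/w9.npz");print(f["pos"],f["rot"].round(4))
E
```

```text
t: 15.8
eef_pos: [0.4789, 0.0618, 0.2909]
eef_rot: [0.002, -0.0, 1.0, 0.0]
contact_force: [-0.7, 0.4, -1.6]
grip_width: 0.0303
grasp_force: 0.0
a [ 0.4216  0.0613  0.028  -0.0057  0.0011] [-0.32  0.06] (4554, np.float64(0.0008214995413294977), np.float64(-0.008441919936990649), np.float64(0.12939119079167288))
c [ 0.4222  0.011   0.028  -0.0169  0.0011] [-0.97  0.06] (4127, np.float64(0.0007335024264275176), np.float64(-0.011706100698224859), np.float64(0.11317717969940937))
[0.47890708 0.06177885 0.29089063] [ 1.9e-03 -3.0e-04  1.0e+00  0.0e+00]
```

Both a and c are seated level. Next is punch d.

```bash
python3 -m jog '[[[4.4,-34.6,0],[0,0,4.4],3],[[4.4,-34.6,0],[0,0,4.4],3],[[4.4,-34.6,0],[0,0,4.4],3],[[4.4,-34.6,0],[0,0,4.4],3],[[4.4,-34.6,0],[0,0,4.4],3],[[4.4,-34.6,0],[0,0,4.4],3],[[4.4,-34.6,0],[0,0,4.4],3],[[4.4,-34.6,0],[0,0,4.4],3],[[4.4,-34.6,0],[0,0,4.4],3],[[4.4,-34.6,0],[0,0,4.4],3],[[4.4,-34.6,3],[0,0,4.4],3],[[4.4,-34.6,6],[0,0,4.4],3],[[4.4,-34.6,8],[0,0,4.4],3],[[4.4,-34.6,9],[0,0,4.4],3],[[4.4,-34.6,9.5],[0,0,4.4],3],[[4.4,-34.6,9.5],[0,0,4.4],3]]'
python3 - <<'E'
from h import *
snap("w10");intool("w10","d",.034)
E
```

```text
t: 17.45
eef_pos: [0.4346, -0.2836, 0.1938]
eef_rot: [-0.0, 0.038, 0.999, 0.0]
contact_force: [-0.4, -0.3, 1.0]
grip_width: 0.0296
grasp_force: 0.0
w10 d ball [ 0.4011 -0.2819  0.0349] yaw rel 0.01 pitch 0.19 along -0.0336 across -0.0008 dz -0.0043 n 9963 sd 0.00048 s -0.015 0.069 tcp [ 0.4346 -0.2836  0.1938] toolyaw -4.31
```

```bash
python3 -m jog '[[[0,-0.05,0.05],[0,0,0],0.8],[[0,-0.05,0.05],[0,0,0],0.8],[[0,-0.05,0.05],[0,0,0],0.8],[[0,-0.05,0.05],[0,0,0],0.8],[[0,-0.05,0.05],[0,0,0],0.8],[[0,-0.05,0.05],[0,0,0],0.8],[[0,-0.05,-0.5],[0,0,0],0.8],[[0,-0.05,-1],[0,0,0],0.8],[[0,-0.05,-2],[0,0,0],0.8],[[0,-0.05,-4],[0,0,0],0.8],[[0,-0.05,-6],[0,0,0],0.8],[[0,-0.05,-7],[0,0,0],0.8],[[0,-0.05,-7],[0,0,0],0.8],[[0,-0.05,-7],[0,0,0],0.8]]' 60
python3 - <<'E'
from h import *
snap("w11");intool("w11","d",.034)
E
```

```text
t: 18.9
eef_pos: [0.4342, -0.2847, 0.2637]
eef_rot: [-0.0, 0.038, 0.999, -0.0]
contact_force: [-0.3, -0.5, -1.5]
grip_width: 0.0098
grasp_force: 58.5
w11 d ball [ 0.4    -0.2824  0.1036] yaw rel 0.11 pitch 0.15 along -0.0344 across -0.0002 dz -0.0053 n 9688 sd 0.00052 s -0.015 0.071 tcp [ 0.4342 -0.2847  0.2637] toolyaw -4.38
```

```bash
python3 -m jog '[[[0,1.5,0],[0,0,-1],0.8],[[-0.1,4,0],[0,0,-2],0.8],[[-0.2,7,0],[0,0,-3],0.8],[[-0.3,10,0],[0,0,-4],0.8],[[-0.5,13,0],[0,0,-4.4],0.8],[[-0.7,16,0],[0,0,-4.4],0.8],[[-0.7,18.3,0],[0,0,-4.4],0.8],[[-0.7,19.2,0],[0,0,-4.4],0.8],[[-0.7,19.6,0],[0,0,-4.4],0.8],[[-0.7,19.6,0],[0,0,-4.4],0.8],[[-0.7,19.6,2],[0,0,-4.4],0.8],[[-0.7,19.6,4],[0,0,-4.4],0.8],[[-0.7,19.6,5.5],[0,0,-4.4],0.8],[[-0.7,19.6,6.2],[0,0,-4.4],0.8],[[-0.7,19.6,6.2],[0,0,-4.4],0.8],[[-0.7,19.6,6.2],[0,0,-4.4],0.8]]'
python3 - <<'E'
from h import *
snap("w12");intool("w12","d",.034)
E
```

```text
t: 20.55
eef_pos: [0.4566, -0.0904, 0.2024]
eef_rot: [0.0, 0.0, 1.0, -0.0]
contact_force: [-0.1, 0.1, -0.9]
grip_width: 0.01
grasp_force: 58.7
w12 d ball [ 0.4222 -0.0907  0.0424] yaw rel 0.16 pitch 0.14 along -0.0344 across -0.0002 dz -0.0053 n 9686 sd 0.00052 s -0.015 0.072 tcp [ 0.4566 -0.0904  0.2024] toolyaw -0.01
```

View pics/w12.png

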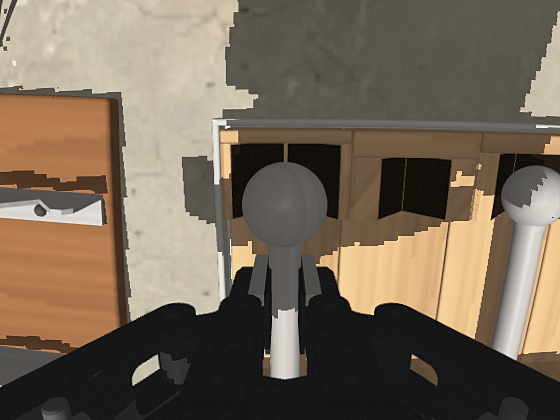

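Punch d's ball (285,205) is over the widest trough (columns 232–340), and c is seated on the right. Lower it with +0.5 mm in y.

```bash
python3 -m jog '[[[0,0.05,0.5],[0,0,0],0.8],[[0,0.05,0.8],[0,0,0],0.8],[[0,0.05,1.0],[0,0,0],0.8],[[0,0.05,1.1],[0,0,0],0.8],[[0,0.05,1.18],[0,0,0],0.8],[[0,0.05,1.2],[0,0,0],0.8],[[0,0.05,1.2],[0,0,0],0.8]]'
python3 -m jog '[[[0,0,0.03],[0,0,0],0.8],[[0,0,0.06],[0,0,0],0.8],[[0,0,0.06],[0,0,0],0.8]]'
```

```text
t: 21.3
eef_pos: [0.4563, -0.0894, 0.1899]
eef_rot: [0.0, -0.0, 1.0, -0.0]
contact_force: [1.0, 0.1, -2.2]
grip_width: 0.01
grasp_force: 58.7
t: 21.6
eef_pos: [0.4564, -0.0894, 0.1894]
eef_rot: [0.0, -0.0, 1.0, -0.0]
contact_force: [-0.2, -1.1, -2.0]
grip_width: 0.0099
grasp_force: 58.7
```

```bash
python3 -m jog '[[[0,0,0.03],[0,0,0],0.8],[[0,0,0.06],[0,0,0],0.8],[[0,0,0.06],[0,0,0],0.8]]'
```

```text
t: 21.9
eef_pos: [0.4564, -0.0895, 0.1889]
eef_rot: [0.0, -0.0, 1.0, -0.0]
contact_force: [0.1, -0.7, 0.1]
grip_width: 0.0099
grasp_force: 58.8
```

```bash
python3 -m jog '[[[0,0,0.03],[0,0,0],0.8],[[0,0,0.03],[0,0,0],1.2],[[0,0,0.03],[0,0,0],1.4],[[0,0,0.03],[0,0,0],1.8],[[0,0,0],[0,0,0],3],[[0,0,0],[0,0,0],3],[[0,0,0],[0,0,0],3],[[0,0,-1],[0,0,0],3],[[0,0,-3],[0,0,0],3],[[0,0,-6],[0,0,0],3],[[0,0,-10],[0,0,0],3],[[0,0,-10],[0,0,0],3],[[0,0,-10],[0,0,0],3]]'
python3 - <<'E'
from h import *
snap("w13")
X,c=load("w13")
p=fitpunch(X,"d",(.422,-.09,.028),0);print(p[0].round(4),np.degrees(p[0][3:]).round(2),p[1:])
f=np.load("pics/w13.npz");print(f["pos"],f["rot"].round(4))
E
```

```text
t: 23.2
eef_pos: [0.4569, -0.0896, 0.2906]
eef_rot: [0.002, -0.0, 1.0, -0.001]
contact_force: [-0.3, 0.2, 0.2]
grip_width: 0.0303
grasp_force: 0.0
[ 0.4223 -0.0902  0.028  -0.0057  0.0019] [-0.33  0.11] (5045, np.float64(0.0006670616702788818), np.float64(-0.01432639854277311), np.float64(0.1299002713599068))
[ 0.45691745 -0.08955514  0.290625  ] [ 1.8e-03 -2.0e-04  1.0e+00 -6.0e-04]
```

Punch d is seated. Before punch b, I'll check the clearance to the green box beside it.

```bash
python3 - <<'E'
from h import *
for t in("w10","w1","side0"):
    f=np.load(f"pics/{t}.npz");X,c=cloud(*[f[k] for k in("p","d","mtx","k1","R","t")])
    b=(X[:,1]>-.55)&(X[:,1]<-.345)&(X[:,0]>.35)&(X[:,0]<.56)&(X[:,2]>.05)&(X[:,2]<.2)
    print(t,b.sum(),np.percentile(X[b],[1,50,99],axis=0).round(3) if b.sum() else"")
E
```

```text
w10 0 
w1 294 [[ 0.515 -0.413  0.051]
 [ 0.54  -0.41   0.057]
 [ 0.556 -0.408  0.065]]
side0 1598 [[ 0.43  -0.548  0.051]
 [ 0.495 -0.463  0.066]
 [ 0.558 -0.409  0.069]]
```

The box face is at y ≈ −0.41, so it's clear.

```bash
python3 -m jog '[[[0.8,-24.2,0],[0,0,4.4],3],[[0.8,-24.2,0],[0,0,4.4],3],[[0.8,-24.2,0],[0,0,4.4],3],[[0.8,-24.2,0],[0,0,4.4],3],[[0.8,-24.2,0],[0,0,4.4],3],[[0.8,-24.2,0],[0,0,4.4],3],[[0.8,-24.2,0],[0,0,4.4],3],[[0.8,-24.2,3],[0,0,4.4],3],[[0.8,-24.2,6],[0,0,4.4],3],[[0.8,-24.2,8],[0,0,4.4],3],[[0.8,-24.2,9],[0,0,4.4],3],[[0.8,-24.2,9.5],[0,0,4.4],3],[[0.8,-24.2,9.5],[0,0,4.4],3]]'
python3 - <<'E'
from h import *
snap("w14");intool("w14","b",.051)
E
```

```text
t: 24.55
eef_pos: [0.4485, -0.3307, 0.1935]
eef_rot: [-0.0, 0.038, 0.999, 0.0]
contact_force: [0.1, 0.5, -0.1]
grip_width: 0.0299
grasp_force: 0.0
w14 b ball [ 0.3977 -0.3278  0.035 ] yaw rel 0.02 pitch 0.04 along -0.0508 across -0.001 dz -0.0038 n 9082 sd 0.0005 s -0.01 0.086 tcp [ 0.4485 -0.3307  0.1935] toolyaw -4.32
```

```bash
python3 -m jog '[[[0,-0.05,0.03],[0,0,0],0.8],[[0,-0.05,0.03],[0,0,0],0.8],[[0,-0.05,0.03],[0,0,0],0.8],[[0,-0.05,0.03],[0,0,0],0.8],[[0,-0.05,0.03],[0,0,0],0.8],[[0,-0.05,0.03],[0,0,0],0.8],[[0,-0.05,-0.5],[0,0,0],0.8],[[0,-0.05,-1],[0,0,0],0.8],[[0,-0.05,-2],[0,0,0],0.8],[[0,-0.05,-4],[0,0,0],0.8],[[0,-0.05,-6],[0,0,0],0.8],[[0,-0.05,-7],[0,0,0],0.8],[[0,-0.05,-7],[0,0,0],0.8],[[0,-0.05,-7],[0,0,0],0.8]]' 50
python3 - <<'E'
from h import *
snap("w15");intool("w15","b",.051)
E
```

```text
t: 26.0
eef_pos: [0.4482, -0.3319, 0.2635]
eef_rot: [0.0, 0.038, 0.999, -0.0]
contact_force: [-1.5, 0.3, -2.1]
grip_width: 0.01
grasp_force: 48.8
w15 b ball [ 0.3967 -0.3281  0.1036] yaw rel 0.05 pitch -0.01 along -0.0517 across -0.0002 dz -0.0052 n 8847 sd 0.00052 s -0.01 0.089 tcp [ 0.4482 -0.3319  0.2635] toolyaw -4.38
```

```bash
python3 -m jog '[[[0,1.5,0],[0,0,-1],0.8],[[0,4,0],[0,0,-2],0.8],[[-0.1,7,0],[0,0,-3],0.8],[[-0.1,10.5,0],[0,0,-4],0.8],[[-0.2,14,0],[0,0,-4.4],0.8],[[-0.2,17.5,0],[0,0,-4.4],0.8],[[-0.3,21,0],[0,0,-4.4],0.8],[[-0.3,24.5,0],[0,0,-4.4],0.8],[[-0.3,27,0],[0,0,-4.4],0.8],[[-0.3,28.8,0],[0,0,-4.4],0.8],[[-0.3,29.4,0],[0,0,-4.4],0.8],[[-0.3,29.4,0],[0,0,-4.4],0.8],[[-0.3,29.4,2],[0,0,-4.4],0.8],[[-0.3,29.4,4],[0,0,-4.4],0.8],[[-0.3,29.4,5.5],[0,0,-4.4],0.8],[[-0.3,29.4,6.2],[0,0,-4.4],0.8],[[-0.3,29.4,6.2],[0,0,-4.4],0.8],[[-0.3,29.4,6.2],[0,0,-4.4],0.8]]'
python3 - <<'E'
from h import *
snap("w16");intool("w16","b",.051)
E
```

```text
t: 27.85
eef_pos: [0.474, -0.0394, 0.2022]
eef_rot: [0.0, 0.0, 1.0, -0.0]
contact_force: [0.1, -1.1, -1.7]
grip_width: 0.0096
grasp_force: 48.9
w16 b ball [ 0.4223 -0.0397  0.0423] yaw rel 0.06 pitch -0.02 along -0.0517 across -0.0002 dz -0.0052 n 8848 sd 0.00052 s -0.01 0.089 tcp [ 0.474  -0.0394  0.2022] toolyaw -0.0
```

View pics/w16.png

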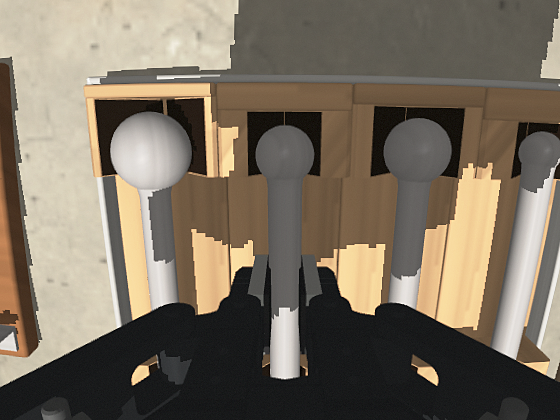

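Punch b's ball (285,153) is centred over its trough (columns 248–322), with d, c and a seated beside it. Lower it.

```bash
python3 -m jog '[[[0,0,0.5],[0,0,0],0.8],[[0,0,0.8],[0,0,0],0.8],[[0,0,1.0],[0,0,0],0.8],[[0,0,1.1],[0,0,0],0.8],[[0,0,1.18],[0,0,0],0.8],[[0,0,1.2],[0,0,0],0.8],[[0,0,1.2],[0,0,0],0.8]]'
python3 -m jog '[[[0,0,0.03],[0,0,0],0.8],[[0,0,0.06],[0,0,0],0.8],[[0,0,0.09],[0,0,0],0.8],[[0,0,0.09],[0,0,0],0.8]]'
```

```text
t: 28.6
eef_pos: [0.4738, -0.039, 0.1897]
eef_rot: [0.0, -0.0, 1.0, -0.0]
contact_force: [-0.1, 0.4, -1.4]
grip_width: 0.0101
grasp_force: 48.9
t: 29.0
eef_pos: [0.4739, -0.039, 0.1889]
eef_rot: [0.0, -0.0, 1.0, -0.0]
contact_force: [0.2, 0.0, 0.1]
grip_width: 0.0104
grasp_force: 48.9
```

Contact at the expected height; release, retreat and check all four.

```bash
python3 -m jog '[[[0,0,0.03],[0,0,0],0.8],[[0,0,0.03],[0,0,0],1.2],[[0,0,0.03],[0,0,0],1.4],[[0,0,0.03],[0,0,0],1.8],[[0,0,0],[0,0,0],3],[[0,0,0],[0,0,0],3],[[0,0,0],[0,0,0],3],[[0,0,-1],[0,0,0],3],[[0,0,-3],[0,0,0],3],[[0,0,-6],[0,0,0],3],[[0,0,-10],[0,0,0],3],[[0,0,-14],[0,0,0],3],[[0,0,-16],[0,0,0],3],[[0,0,-16],[0,0,0],3],[[0,0,-16],[0,0,0],3]]'
python3 - <<'E'
from h import *
snap("w17")
X,c=load("w17")
for n,y in dict(d=-.0902,b=-.0397,c=.0108,a=.0613).items():
    p=fitpunch(X,n,(.422,y,.028),0);print(n,p[0][:3].round(4),np.degrees(p[0][3:]).round(2),p[1])
E
```

```text
t: 30.5
eef_pos: [0.4738, -0.039, 0.3494]
eef_rot: [0.001, -0.0, 1.0, -0.0]
contact_force: [-0.8, 0.0, -0.2]
grip_width: 0.0297
grasp_force: 0.0
d [ 0.4225 -0.0902  0.0279] [-0.58  0.13] 3173
b [ 0.4226 -0.0396  0.0281] [-0.3   0.02] 3057
c [0.4223 0.0108 0.0281] [0.02 0.07] 2843
a [0.4216 0.0612 0.0281] [-0.18  0.04] 2866
```

View pics/w17.png

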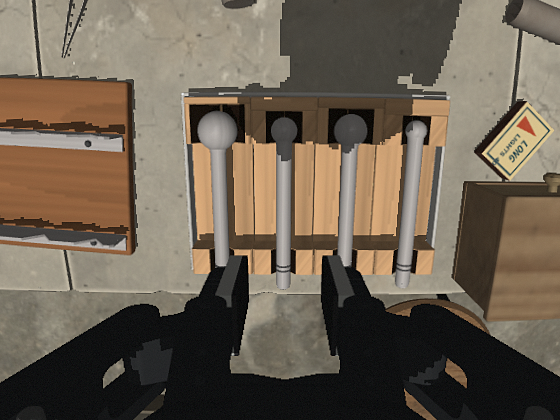

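All four punches lie level in their own cradles, with balls at (217,130), (284,131), (350,131) and (417,129), and the rest is empty. Handing in.

```bash
python3 -c "
from workcell import r
print(r.hand_in())"
```

```text
the job is handed in; nothing more can be done
None
```

All four punches were laid level in their own cradles and the job was handed in at about 30 s of the 112 s allowed; the last camera check showed each one within tolerance, but the hand-in returned no verdict.

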